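# Set the sliding stop by its drop-in pin, stop the batten against it and keep it

### The job

On the crosscut jig, push the dark stop block along its channel towards the pine batten, without lifting it or the pin in it, until that loose locating pin drops into the unmarked blind hole in the metal strip. Then push the batten square against the fence and along it until its end butts against the pinned stop block, and last swing the red-posted keeper bar over the batten as far as it goes. Leave the other things on the bench alone.

Things in the scene. Friction and masses are not known exactly. Their poses are not given: they have to be found in the camera images.
- jig: Crosscut stop jig fixed on the bench: grey laminate decks, 215 mm wide (x) by 580 mm long (y), top 20 mm above the bench. Origin at bench level in the middle of its channel. x points across the channel towards the fence, away from the robot; y along the channel; z up.
- stop_center (a point): Centre of the loose dark wooden stop block, 56 (x) by 70 (y) by 34 (z) mm, 0.25 kg; axes as the jig's. It starts in the channel at jig y = 130 to 190 mm, on the +y side of the hole. An upright 14 mm through bore at its centre holds the locating pin. Once the pin is in the hole, the block has only 2 to 3 mm of play either way and then resists firmly.
- stop_face (a point): Middle of the stop block's -y end face, 35 mm from its centre, at the height of the batten's middle (11 mm above the strip); axes as the block's.
- pin_head (a point): Top of the loose steel locating pin (shank 12 mm across, 58 mm long in all; yellow head 20 mm across, 7 mm high), upright in the stop block's bore with its tip on the strip. At the start the top is 78 mm above the bench and the head's underside 17 mm above the block; it sinks 14 mm when the pin drops into the hole.
- pin_tip (a point): Lower end of the locating pin, 58 mm below the top of its head; z up along the pin. About 20 mm above the bench while it slides on the strip, about 6 mm when it is in the hole.
- batten_center (a point): Centre of the loose pale pine batten, 40 (x) by 180 (y) by 22 (z) mm, 0.1 kg, lying flat on the open part of the jig at its -y end, off the fence and somewhat askew. Its y axis runs along its length, towards the stop block. Lying on the strip against the fence its centre is at jig x = +9.5 mm.
- batten_end (a point): Middle of the batten's +y end face (the one that goes against the stop block), 90 mm from its centre; axes as the batten's.
- keeper (a joint): Angle (rad) of the keeper, a steel bar with a red post, on an upright pivot on the fence. At 0 it points to jig -y along the fence top (start 0 to 0.25); it grows clockwise seen from above, out over the batten, pointing to jig -x at 1.57; hard stop at 1.6. Stays where left; turns with about 0.06 N m.
- keeper_post (a point): Middle of the red upright post near the end of the keeper bar, 60 mm from the pivot, 14 mm across, 22 mm high, from 54 to 76 mm above the bench.
- fence_face (a point): Point on the face of the jig's dark fence, at jig x = 29.5, y = -75 mm, deck height (axes as jig). The fence is 32 mm thick, stands 25 mm above the deck, full length along y.
- rail_face (a point): Point half-way along the inner face of the jig's dark near rail, at jig x = -29.5, y = 120 mm, half its height. The rail is 16 mm wide, 12 mm above the deck, from jig y = -30 to 270 mm. The block slides between rail and fence with about 1.5 mm play each side; below y = -30 mm the deck before the fence is open.
- search_mid (a point): Middle of the stretch that holds the hole, on the top of the channel's bright metal floor strip (59 mm wide, level with the deck), at jig x = 0, y = 35 mm (axes as jig). The one blind hole, 16 mm across and 14 mm deep, lies on the line x = 0, at most 35 mm either way along y from here; where is not told and differs every time.
- keeper_pivot (a point): Pivot axis of the keeper at jig x = 47, y = -75 mm, at the bar's top (54 mm above the bench; axes as jig). Bar 16 mm wide, reaching 72 mm from the pivot, underside 47 mm above the bench, 5 mm clear over the batten.
- glue: Bystander: white glue bottle, 56 mm across, 150 mm high; origin at the centre of its base.
- plane: Bystander: steel hand plane with wooden knob and handle, 60 by 200 mm, about 90 mm high; origin at the centre of its sole, y along its length.
- tin: Bystander: green open tin, 72 mm across, 90 mm high; origin at the centre of its base.
- offcut: Bystander: pale wood offcut, 90 by 60 by 35 mm; origin at the centre of its underside.
Mind the look-alikes: they are no part of the job. Leave any orange or purple look-alike of the part that bears stop_center alone. What is shaped like the part that bears batten_center but green or yellow is not meant.

How it is judged:
By the outcome, as a careful person would: the job done as asked, in the order asked, and still so for the second after the job is handed in, with the robot touching nothing.
It also fails if it takes over 69 s, if anything falls off the work surface, if the arm or the gripper's body presses on something with over 40 N, if the wrist force passes 120 N, or if a joint passes its speed limit or range.

### The arm

A 7-joint arm with a two-finger parallel gripper is mounted at the origin on the work surface. World frame = base frame: x ahead of the robot, y to its left, z up, the work surface at z = 0. Lengths are in m, angles in degrees, forces in N, time in s.
With the tool pointing down it reaches from about 0.4 to 0.85 m from the base axis. Payload 4.5 kg.
Tool frame: the origin (TCP) lies on the centre line of the jaws, within the pads' length; the fingertips stand 22 mm ahead of it and the grasp point (between the pads) lies 3 mm ahead of it; y points along the fingers, x is the direction in which the jaws open and shut, and the axes are right-handed (so a half turn about y gives the same grasp; the last joint's range is limited). The gripper opens to 88 mm and grips with 3 to 60 N. Pads are 18 mm wide; open, the fingers measure 123 mm over their backs; the gripper's body (75 mm by 187 mm) begins 45 mm behind the grasp point.
Start: joints at [-73.522, 39.483, -11.15, 89.685, 9.013, 51.709, -12.324], TCP at [0.157, 0.605, 0.261] pointing down, gripper open.
Joint ranges: [-172.22, 172.22], [-26.19, 119.32], [-84.43, 86.54], [7.71, 146.69], [-57.33, 237.33], [2.42, 119.75], [-152.13, 152.13]. Speed limits (degrees/s): [147.25, 147.25, 180, 180, 180, 180, 180].

### API

Orientations are given as a 3x3 rotation matrix whose columns are the frame's x, y, z axes.
In Python, from rig import get_obs, optics, job gives the robot as it stands.
- The arm moves only by the tool drive_tool, never from a script. Its argument "commands" is a list of rows, each a list of 3 entries, a list of its own where there are three numbers: the shift along the tool's x, y, z in m, then the turn, a rotation vector about the tool's x, y, z in degrees, then the opening, from -1 (shut) to 1 (fully open), so that 0 is half open. In form: [[[tx, ty, tz], [wx, wy, wz], claw], ...]. A call has 1 to 12 rows; each row shifts and turns the commanded pose from where the row before left it, along the tool's axes as they then stand; what a row does not reach is not made up. A row lasts 1/10 s, in which the tool goes at most 50 mm and 8.59 degrees, less where a joint would pass 70% of its speed; a pose out of reach is approached as far as the arm can. A call with a gripper value outside its range is refused whole. The fingers move at their own pace and stop on an object; "grip_force" is the grip in N (left out, the last holds). Time passes only in rows, so rows that do not move let the fingers close. It gives the time, the measured TCP pose, the force and the opening at its end, in the units of the state.
- get_obs(): the state, without advancing time (a new reading comes with each control period).
- optics.capture(name): name is "side" or "top"; returns a dict with "img" (400x640x3 uint8, red, green, blue), "camera_matrix" (3x3 intrinsics, pixels), "extrinsics" (4x4, takes a point from camera to world coordinates). Camera axes: x right, y down, z forward; pixel columns grow to the right and rows downward; lengths in m; the calibration is good to about 2 mm. A picture is of the moment at which its call begins. There is no depth.
- job.hand_in(): hands the job in, once; it reports no verdict.
The state is a dict: "t": time; "qpos": joint angles; "dq": joint speeds; "effort": joint torques, N m; "tcp_pos": TCP position; "tool_rot": TCP orientation; "ft_force": force on the tool from outside, world axes, zero at the start; "wrist_torque": the same for the moment, N m; "opening": finger opening in m.
Only numpy, scipy, OpenCV 4.12 (cv2) and the standard library are available. Lean on these libraries where they do the work, as an engineer would, in place of code of your own. Each camera call takes 0.05 s, during which the arm holds its last target.

## Working session

There is one attempt and no reset: what is moved stays moved. The work goes in short steps, Python scripts to look and compute and a tool call to move; the robot and the scene stay as the last step left them, time stands still between calls to the robot, and variables do not carry over. Pictures are saved under pics/ and viewed, and the job is handed in when it is done.

Besides the shell and the picture viewer there is one more tool, called after ">>>" as name(argument=value, ...), one argument or row to a line, values as JSON. drive_tool: Moves the arm, as the interface text tells. Its arguments: {"type":"object","properties":{"commands":{"type":"array"},"grip_force":{"type":"number"}},"required":["commands"]}

```bash
ls; mkdir -p pics; python3 - <<'E'
from rig import get_obs, optics
import cv2,numpy as np
o=get_obs()
for k in('t','tcp_pos','tool_rot','ft_force','opening'):print(k,o[k])
for n in('top','side'):
    c=optics.capture(n);cv2.imwrite(f'pics/{n}0.png',c['img'][:,:,::-1]);print(n,c['camera_matrix'],c['extrinsics'])
E
```

```text
pics
t 0.0
tcp_pos [0.15682483 0.6044022  0.25990397]
tool_rot [[ 2.51013275e-01 -3.47763704e-04 -9.67983582e-01]
 [ 9.67981909e-01 -1.80332478e-03  2.51013489e-01]
 [-1.83288216e-03 -9.99998314e-01 -1.16029484e-04]]
ft_force [0.18291248 0.5023988  0.12650346]
opening 0.08817215665762053
top [[364.27219803   0.         315.53680978]
 [  0.         364.27219803 198.23592102]
 [  0.           0.           1.        ]] [[ 0.02237885 -0.9979884   0.05931566  0.50548994]
 [-0.99946193 -0.0237561  -0.02261642  0.0105533 ]
 [ 0.02398004 -0.05877762 -0.99798304  1.17026653]
 [ 0.          0.          0.          1.        ]]
side [[421.13309553   0.         319.695255  ]
 [  0.         421.13309553 189.24193484]
 [  0.           0.           1.        ]] [[-0.99837197 -0.03781634  0.04270062  0.51760788]
 [-0.05695192  0.61961617 -0.78283605  0.97936496]
 [ 0.00314599 -0.78399345 -0.62076113  0.87297138]
 [ 0.          0.          0.          1.        ]]
```

View pics/top0.png

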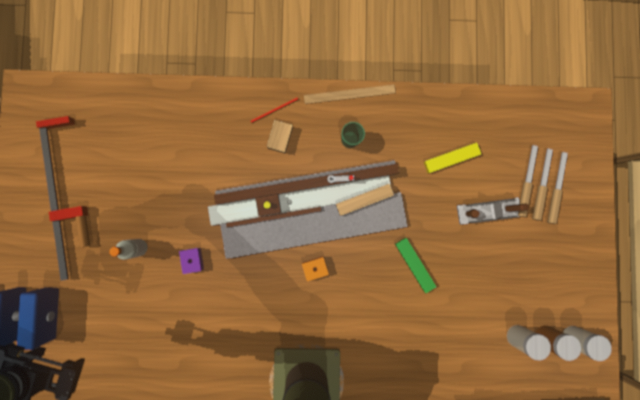

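View pics/side0.png

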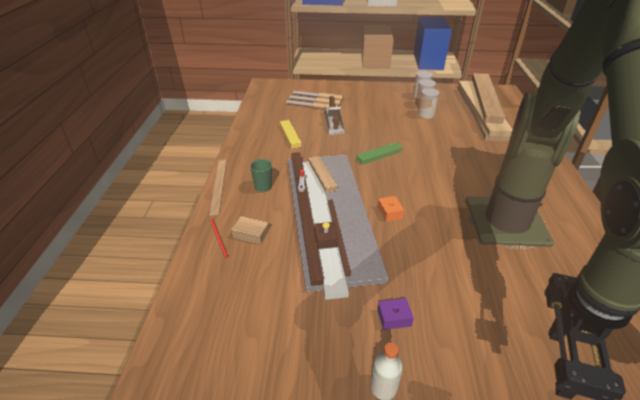

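```bash
python3 - <<'E'
import cv2
a=cv2.imread('pics/top0.png')[150:270,200:420];cv2.imwrite('pics/top0c.png',cv2.resize(a,None,fx=3.6,fy=3.6,interpolation=cv2.INTER_CUBIC))
a=cv2.imread('pics/side0.png')[145:305,270:400];cv2.imwrite('pics/side0c.png',cv2.resize(a,None,fx=3.7,fy=3.7,interpolation=cv2.INTER_CUBIC))
E
```

```text
(no output)
```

View pics/top0c.png

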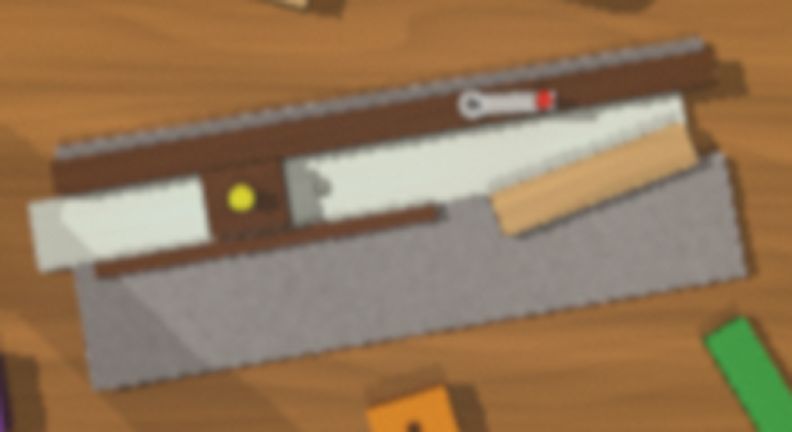

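View pics/side0c.png

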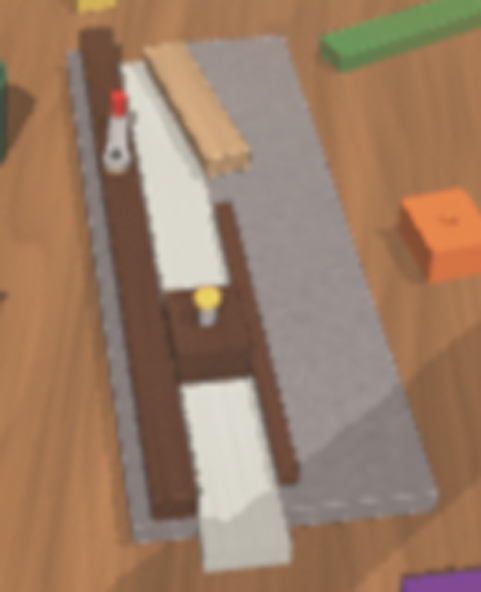

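```bash
cat > h.py <<'E'
import numpy as np,json
from scipy.optimize import least_squares
K={'top':np.array([[364.27219803,0,315.53680978],[0,364.27219803,198.23592102],[0,0,1]]),
'side':np.array([[421.13309553,0,319.695255],[0,421.13309553,189.24193484],[0,0,1]])}
E={'top':np.array([[0.02237885,-0.9979884,0.05931566,0.50548994],[-0.99946193,-0.0237561,-0.02261642,0.0105533],[0.02398004,-0.05877762,-0.99798304,1.17026653],[0,0,0,1]]),
'side':np.array([[-0.99837197,-0.03781634,0.04270062,0.51760788],[-0.05695192,0.61961617,-0.78283605,0.97936496],[0.00314599,-0.78399345,-0.62076113,0.87297138],[0,0,0,1]])}
def proj(n,P):
    p=(np.asarray(P)-E[n][:3,3])@E[n][:3,:3]; q=p@K[n].T; return q[...,:2]/q[...,2:]
def ray(n,uv,z):
    d=E[n][:3,:3]@np.linalg.solve(K[n],[uv[0],uv[1],1]); o=E[n][:3,3]; return o+d*(z-o[2])/d[2]
def j2w(p,J):
    p=np.atleast_2d(p).astype(float); c,s=np.cos(J[2]),np.sin(J[2])
    return np.c_[J[0]+c*p[:,0]-s*p[:,1],J[1]+s*p[:,0]+c*p[:,1],p[:,2]]
def w2j(p,J):
    p=np.atleast_2d(p).astype(float); c,s=np.cos(J[2]),np.sin(J[2]); d=p-[J[0],J[1],0]
    return np.c_[c*d[:,0]+s*d[:,1],-s*d[:,0]+c*d[:,1],p[:,2]]
E
python3 - <<'E'
from h import *
T=lambda u,v:(u/3.6+200-.36,v/3.6+150-.36)
S=lambda u,v:(u/3.7+270-.36,v/3.7+145-.36)
C=[('top',T(472,103),(47,-75,54)),('top',T(440,212),(-37.5,-30,32)),('top',T(95,270),(-37.5,270,32)),('top',T(711,60),(45.5,-290,45)),('top',T(53,178),(45.5,290,45)),
('side',S(117,155),(47,-75,54)),('side',S(226,205),(-37.5,-30,32)),('side',S(288,478),(-37.5,270,32)),('side',S(97,33),(45.5,-290,45)),('side',S(173,511),(45.5,290,45))]
def f(J): return np.concatenate([proj(n,j2w(np.array(P)/1000,J)[0])-uv for n,uv,P in C])
r=least_squares(f,[.5,.1,.15],loss='soft_l1');J=r.x;print(J,np.degrees(J[2]));print(r.fun.reshape(-1,2).round(1))
json.dump(list(J),open('J.json','w'))
def show(s,n,uv,z): print(s,n,(w2j(ray(n,uv,z),J)[0]*1000).round(1),ray(n,uv,z).round(4))
show('pin','top',T(242,198),.078);show('pin','side',S(208,297),.078)
show('post','top',T(545,99),.076);show('post','side',S(118,97),.076)
for q in((492,193),(515,237),(697,163),(684,125)): show('bat','top',T(*q),.042)
for q in((205,163),(248,152),(147,47),(185,43)): show('bat','side',S(*q),.042)
for q in((203,180),(285,160),(292,222),(213,240)): show('blk','top',T(*q),.054)
for q in((750,275),(95,390)): show('deck','top',T(*q),.02)
for q in((30,203),(40,270)): show('strip','top',T(*q),.02)
E
```

```text
[0.57298033 0.00486573 0.19404019] 11.117684019429625
[[-0.2  0.4]
 [-1.3 -0.2]
 [-0.7  0.1]
 [ 0.9  1.6]
 [-0.7  0.2]
 [-0.3  0.8]
 [-1.2 -0.6]
 [ 0.1 -0.3]
 [-0.6 -1.2]
 [ 0.2 -3. ]]
pin top [ -0.4 128.6  78. ] [0.5478 0.131  0.078 ]
pin side [ -1.3 131.2  78. ] [0.5464 0.1334 0.078 ]
post top [  38.7 -135.1   76. ] [ 0.637  -0.1203  0.076 ]
post side [  38.6 -132.3   76. ] [ 0.6364 -0.1175  0.076 ]
bat top [-30.6 -80.3  42. ] [ 0.5585 -0.0799  0.042 ]
bat top [-71.3 -93.3  42. ] [ 0.521  -0.1004  0.042 ]
bat top [ -35.1 -260.3   42. ] [ 0.5887 -0.2574  0.042 ]
bat top [  -0.7 -255.2   42. ] [ 0.6215 -0.2457  0.042 ]
bat side [-29.7 -72.9  42. ] [ 0.5579 -0.0724  0.042 ]
bat side [-68.9 -83.2  42. ] [ 0.5214 -0.0901  0.042 ]
bat side [  -1.1 -256.1   42. ] [ 0.6213 -0.2467  0.042 ]
bat side [ -37.8 -258.1   42. ] [ 0.5856 -0.2557  0.042 ]
blk top [ 21.7 161.1  54. ] [0.5632 0.1671 0.054 ]
blk top [26.7 89.8 54. ] [0.5819 0.0981 0.054 ]
blk top [-26.3  92.7  54. ] [0.5293 0.0907 0.054 ]
blk top [-30. 161.  54.] [0.5125 0.1571 0.054 ]
deck top [-139.7 -293.9   20. ] [ 0.4926 -0.3104  0.02  ]
deck top [-139.5  286.6   20. ] [0.3808 0.2592 0.02  ]
strip top [ 30.  316.8  20. ] [0.5413 0.3215 0.02  ]
strip top [-29.1 317.2  20. ] [0.4833 0.3105 0.02  ]
```

```bash
python3 - <<'E'
import cv2,numpy as np
from h import *
J=json.load(open('J.json'))
out=[]
for n in('top','side'):
    im=cv2.imread(f'pics/{n}0.png').astype(float)
    xs=np.arange(28,-29,-.5);ys=np.arange(100,-60,-.5)
    X,Y=np.meshgrid(xs,ys,indexing='ij')
    P=j2w(np.c_[X.ravel(),Y.ravel(),0*X.ravel()+20]/1000,J)
    uv=proj(n,P).astype(np.float32).reshape(*X.shape,2)
    w=cv2.remap(im.astype(np.float32),uv[...,0],uv[...,1],cv2.INTER_CUBIC)
    lo,hi=150,250
    print(n,np.percentile(w,[5,50,95]))
    g=np.clip((w-170)/(240-170)*255,0,255)
    out.append(cv2.resize(g,None,fx=2.4,fy=2.4))
cv2.imwrite('pics/strip.png',np.vstack(out))
E
```

```text
top [109.14813271 201.92434692 218.16014252]
side [ 63.58536434 205.91702271 219.20560074][ WARN:0@0.726] global loadsave.cpp:1063 imwrite_ Unsupported depth image for selected encoder is fallbacked to CV_8U.
```

View pics/strip.png

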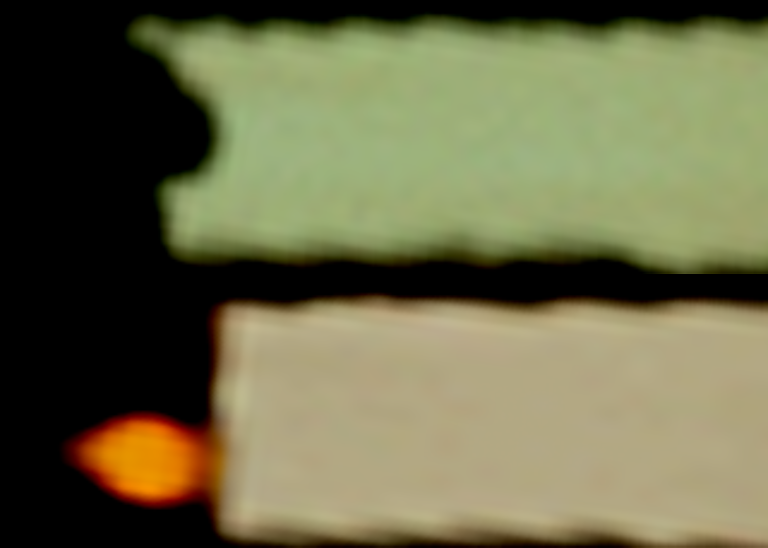

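```bash
cat >> h.py <<'E'
J=json.load(open('J.json'))
def tcp():
    from rig import get_obs
    o=get_obs(); p=w2j(o['tcp_pos'],J)[0]*1000; R=o['tool_rot']; c,s=np.cos(J[2]),np.sin(J[2])
    Rj=np.array([[c,s,0],[-s,c,0],[0,0,1]])
    f=Rj@o['ft_force']
    print('t',round(o['t'],2),'jigTCP',p.round(1),'F',f.round(1),'open',round(o['opening'],3),'yaw err',np.degrees(np.arctan2((Rj@R)[1,0],(Rj@R)[0,0])).round(2)-90,'ydir',(Rj@R)[:,1].round(3))
    return p
E
python3 - <<'E'
from h import *
tcp()
w=j2w(np.array([[0,205,260]])/1000,J)[0]
from rig import get_obs
o=get_obs();print(w,(o['tool_rot'].T@(w-o['tcp_pos'])).round(4))
E
```

```text
t 0.1 jigTCP [-292.7  668.6  260. ] F [-0.2  0.1 -0.3] open 0.088 yaw err -25.659999999999997 ydir [-0.001 -0.002 -1.   ]
[0.53345124 0.20601853 0.26      ] [-0.2911  0.0005 -0.4646]
```

>>> drive_tool(
  commands=[
    [[-0.024,0,-0.039],[0,0,0],-1],
    [[-0.024,0,-0.039],[0,0,0],-1],
    [[-0.024,0,-0.039],[0,0,0],-1],
    [[-0.024,0,-0.039],[0,0,0],-1],
    [[-0.024,0,-0.039],[0,0,0],-1],
    [[-0.024,0,-0.039],[0,0,0],-1],
    [[-0.024,0,-0.039],[0,0,0],-1],
    [[-0.024,0,-0.039],[0,0,0],-1],
    [[-0.024,0,-0.039],[0,0,0],-1],
    [[-0.024,0,-0.039],[0,-8.5,0],-1],
    [[0,0,0],[0,-8.5,0],-1],
    [[0,0,0],[0,-8.6,0],-1],
  ],
  grip_force=20,
)

```text
t: 1.3
tcp_pos: [0.4754, 0.2726, 0.2602]
tool_rot: [[-0.193, -0.0, -0.981], [0.981, -0.001, -0.193], [-0.001, -1.0, 0.001]]
ft_force: [0.6, -0.0, 0.7]
opening: 0.0004
```

```bash
python3 -c "
from h import *
tcp()"
```

```text
t 1.3 jigTCP [-44.2 281.5 260.2] F [ 0.6 -0.1  0.7] open 0.0 yaw err 0.030000000000001137 ydir [-0.001 -0.001 -1.   ]
```

>>> drive_tool(
  commands=[
    [[-0.038,0,-0.022],[0,0,0],-1],
    [[-0.038,0,-0.022],[0,0,0],-1],
    [[0,0.04,0],[0,0,0],-1],
    [[0,0.04,0],[0,0,0],-1],
    [[0,0.04,0],[0,0,0],-1],
    [[0,0.035,0],[0,0,0],-1],
    [[0,0.025,0],[0,0,0],-1],
    [[0,0,0],[0,0,0],-1],
  ],
)

```text
t: 2.1
tcp_pos: [0.5296, 0.2075, 0.0774]
tool_rot: [[-0.192, -0.006, -0.981], [0.981, -0.003, -0.192], [-0.002, -1.0, 0.007]]
ft_force: [-1.0, 0.4, -0.7]
opening: 0.0004
```

```bash
python3 -c "
from h import *
import cv2
tcp()
from rig import optics
for n in('top','side'):
    c=optics.capture(n)['img'][:,:,::-1];cv2.imwrite(f'pics/{n}1.png',c)
a=cv2.imread('pics/top1.png')[150:270,200:420];b=cv2.imread('pics/side1.png')[170:290,270:490]
cv2.imwrite('pics/b1.png',np.vstack([cv2.resize(x,None,fx=2.5,fy=2.5,interpolation=cv2.INTER_CUBIC) for x in(a,b)]))
"
```

```text
t 2.1 jigTCP [ -3.5 207.2  77.4] F [-0.9  0.6 -0.7] open 0.0 yaw err -0.030000000000001137 ydir [-0.007 -0.002 -1.   ]
```

View pics/b1.png

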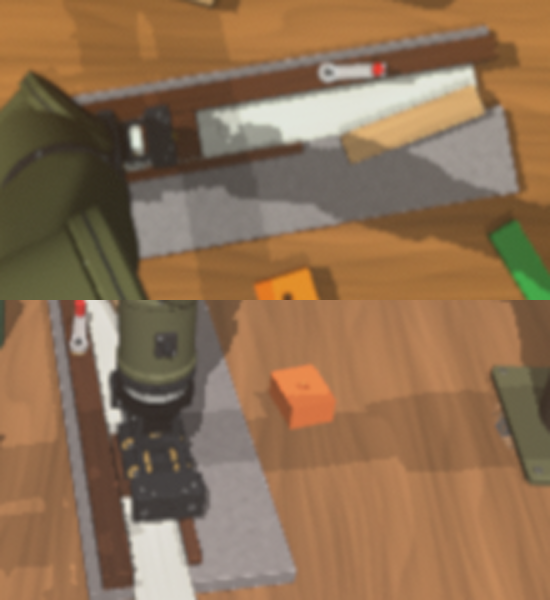

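>>> drive_tool(
  commands=[
    [[0,0.012,-0.002],[0,0,0],-1],
    [[0,0.011,-0.001],[0,0,0],-1],
    [[-0.005,0,0],[0,0,0],-1],
    [[-0.004,0,0],[0,0,0],-1],
    [[-0.004,0,0],[0,0,0],-1],
    [[-0.003,0,0],[0,0,0],-1],
    [[-0.003,0,0],[0,0,0],-1],
  ],
)

```text
t: 2.9
tcp_pos: [0.5388, 0.1902, 0.058]
tool_rot: [[-0.191, 0.0, -0.982], [0.982, 0.0, -0.191], [0.0, -1.0, -0.001]]
ft_force: [-0.7, 0.2, 0.4]
opening: 0.0004
```

```bash
python3 -c "
from h import *
tcp()"
```

```text
t 2.9 jigTCP [  2.2 188.4  58. ] F [-0.6  0.3  0.4] open 0.0 yaw err -0.09000000000000341 ydir [ 0.001  0.    -1.   ]
```

>>> drive_tool(
  commands=[
    [[-0.002,0.004,0.001],[0,0,0],-1],
    [[-0.003,0,0.001],[0,0,0],-1],
    [[-0.003,0,0],[0,0,0],-1],
    [[-0.003,0,0],[0,0,0],-1],
    [[-0.003,0,0],[0,0,0],-1],
    [[-0.004,0,0],[0,0,0],-1],
    [[-0.004,0,0],[0,0,0],-1],
    [[-0.004,0,0],[0,0,0],-1],
    [[-0.004,0,0],[0,0,0],-1],
    [[-0.004,0,0],[0,0,0],-1],
    [[-0.003,0,0],[0,0,0],-1],
    [[-0.003,0,0],[0,0,0],-1],
  ],
)

```text
t: 4.1
tcp_pos: [0.5443, 0.1507, 0.0537]
tool_rot: [[-0.192, 0.0, -0.981], [0.981, 0.0, -0.192], [0.0, -1.0, -0.0]]
ft_force: [0.4, 0.9, -0.0]
opening: 0.0005
```

```bash
python3 -c "
from h import *
tcp()"
```

```text
t 4.1 jigTCP [-1.000e-01  1.486e+02  5.370e+01] F [ 0.5  0.8 -0. ] open 0.0 yaw err -0.06999999999999318 ydir [ 0.  0. -1.]
```

>>> drive_tool(
  commands=[
    [[-0.003,0,0],[0,0,0],-1],
    [[-0.003,0,0],[0,0,0],-1],
    [[-0.003,0,0],[0,0,0],-1],
    [[-0.003,0,0],[0,0,0],-1],
    [[-0.002,0,0],[0,0,0],-1],
    [[-0.002,0,0],[0,0,0],-1],
  ],
)

```text
t: 4.7
tcp_pos: [0.5473, 0.135, 0.0537]
tool_rot: [[-0.192, -0.0, -0.981], [0.981, 0.0, -0.192], [0.0, -1.0, 0.0]]
ft_force: [-1.0, 1.7, -1.5]
opening: 0.0002
```

>>> drive_tool(
  commands=[
    [[-0.002,0,0],[0,0,0],-1],
    [[-0.002,0,0],[0,0,0],-1],
    [[-0.002,0,0],[0,0,0],-1],
  ],
)

```text
t: 5.0
tcp_pos: [0.5485, 0.1292, 0.0537]
tool_rot: [[-0.192, 0.0, -0.981], [0.981, 0.0, -0.192], [0.0, -1.0, -0.0]]
ft_force: [-1.3, 1.5, -0.4]
opening: 0.0004
```

>>> drive_tool(
  commands=[
    [[-0.002,0,0],[0,0,0],-1],
    [[-0.002,0,0],[0,0,0],-1],
    [[-0.002,0,0],[0,0,0],-1],
  ],
)

```text
t: 5.3
tcp_pos: [0.5496, 0.1233, 0.0537]
tool_rot: [[-0.192, 0.0, -0.981], [0.981, 0.0, -0.192], [0.0, -1.0, -0.0]]
ft_force: [-0.8, 1.3, 0.2]
opening: 0.0004
```

>>> drive_tool(
  commands=[
    [[-0.002,0,0],[0,0,0],-1],
    [[-0.002,0,0],[0,0,0],-1],
  ],
)

```text
t: 5.5
tcp_pos: [0.5503, 0.1193, 0.0537]
tool_rot: [[-0.192, -0.0, -0.981], [0.981, -0.0, -0.192], [-0.0, -1.0, 0.0]]
ft_force: [-0.1, 0.8, -0.5]
opening: 0.0006
```

Tracking cleanly with about 1 N of force; I'll continue.

>>> drive_tool(
  commands=[
    [[-0.002,0,0],[0,0,0],-1],
    [[-0.002,0,0],[0,0,0],-1],
    [[-0.002,0,0],[0,0,0],-1],
  ],
)

```text
t: 5.8
tcp_pos: [0.5515, 0.1134, 0.0537]
tool_rot: [[-0.192, -0.0, -0.981], [0.981, 0.0, -0.192], [0.0, -1.0, 0.0]]
ft_force: [-0.3, 1.8, -0.5]
opening: 0.0002
```

>>> drive_tool(
  commands=[
    [[-0.002,0,0],[0,0,0],-1],
    [[-0.002,0,0],[0,0,0],-1],
  ],
)

```text
t: 6.0
tcp_pos: [0.5522, 0.1119, 0.054]
tool_rot: [[-0.193, 0.001, -0.981], [0.981, 0.004, -0.193], [0.003, -1.0, -0.001]]
ft_force: [-2.3, 6.8, 2.1]
opening: 0.0008
```

>>> drive_tool(
  commands=[
    [[0.006,0,0],[0,0,0],-1],
    [[0.004,-0.015,0],[0,0,0],-1],
    [[0,-0.035,0],[0,0,0],-1],
    [[0,-0.04,0],[0,0,0],-1],
    [[-0.03,-0.01,0.04],[0,0,0],-1],
    [[-0.03,0,0.04],[0,0,0],1],
    [[-0.04,0,0.03],[0,0,0],1],
    [[-0.04,0,0.02],[0,0,0],1],
    [[-0.04,0,0],[0,0,0],1],
    [[-0.04,0,0],[0,0,0],1],
  ],
)

```text
t: 7.0
tcp_pos: [0.4647, -0.1229, 0.1537]
tool_rot: [[-0.191, -0.001, -0.982], [0.982, -0.001, -0.191], [-0.001, -1.0, 0.002]]
ft_force: [1.5, 0.2, -0.2]
opening: 0.0385
```

```bash
cat > look.py <<'E'
from h import *
import cv2,sys
from rig import optics
tcp(); k=sys.argv[1]
for n in('top','side'):
    c=optics.capture(n)['img'][:,:,::-1];cv2.imwrite(f'pics/{n}{k}.png',c)
a=cv2.imread(f'pics/top{k}.png')[150:270,200:420];b=cv2.imread(f'pics/side{k}.png')[145:305,270:400]
cv2.imwrite(f'pics/tc{k}.png',cv2.resize(a,None,fx=3.6,fy=3.6,interpolation=cv2.INTER_CUBIC))
cv2.imwrite(f'pics/sc{k}.png',cv2.resize(b,None,fx=3.7,fy=3.7,interpolation=cv2.INTER_CUBIC))
E
python3 look.py 2
```

```text
t 7.0 jigTCP [-130.9 -104.5  153.7] F [ 1.5 -0.1 -0.2] open 0.039 yaw err -0.0799999999999983 ydir [-0.002 -0.001 -1.   ]
```

View pics/tc2.png

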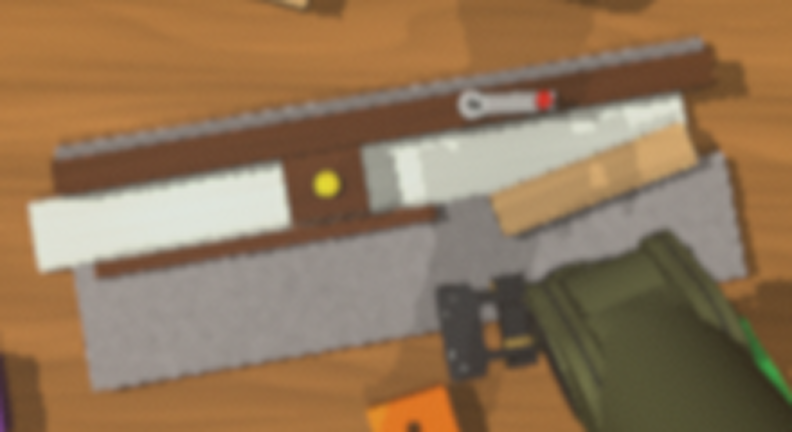

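View pics/sc2.png

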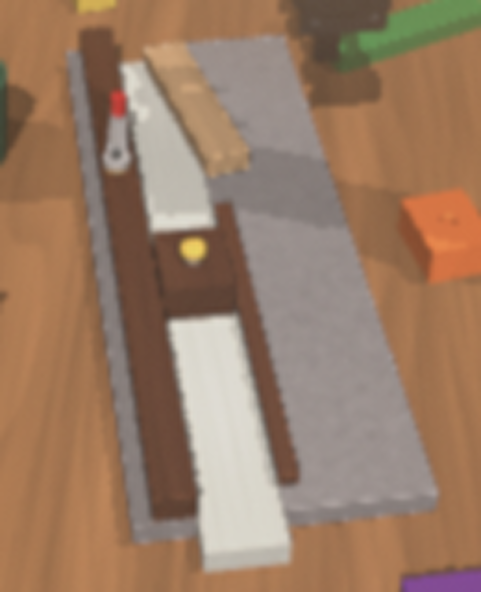

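```bash
python3 - <<'E'
from h import *
T=lambda u,v:(u/3.6+200-.36,v/3.6+150-.36)
S=lambda u,v:(u/3.7+270-.36,v/3.7+145-.36)
for z in(.064,.078):print(z,(w2j(ray('top',T(327,184),z),J)*1000).round(1),(w2j(ray('side',S(193,245),z),J)*1000).round(1))
E
```

```text
0.064 [[-0.1 57.7 64. ]] [[-0.8 56.2 64. ]]
0.078 [[-0.9 57.2 78. ]] [[ 1.5 71.9 78. ]]
```

>>> drive_tool(
  commands=[
    [[-0.03,0,-0.01],[0,0,0],1],
    [[-0.03,0.01,-0.01],[0,0,0],1],
    [[0,0.03,-0.01],[0,0,0],1],
    [[0,0.03,0],[0,0,0],1],
    [[0,0.02,0],[0,0,0],1],
    [[0,0.014,0],[0,0,0],1],
    [[0,0,0],[0,0,0],1],
  ],
)

```text
t: 7.8
tcp_pos: [0.5052, -0.1732, 0.0478]
tool_rot: [[-0.193, -0.004, -0.981], [0.981, -0.0, -0.193], [0.001, -1.0, 0.004]]
ft_force: [-0.4, 0.4, 0.1]
opening: 0.0882
```

```bash
python3 look.py 3
```

```text
t 7.8 jigTCP [-100.8 -161.7   47.8] F [-0.3  0.4  0.1] open 0.088 yaw err -0.01999999999999602 ydir [-0.004  0.001 -1.   ]
```

View pics/tc3.png

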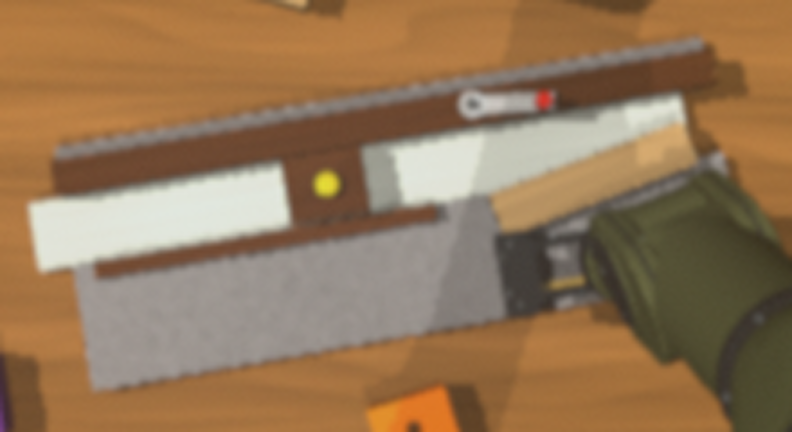

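View pics/side3.png

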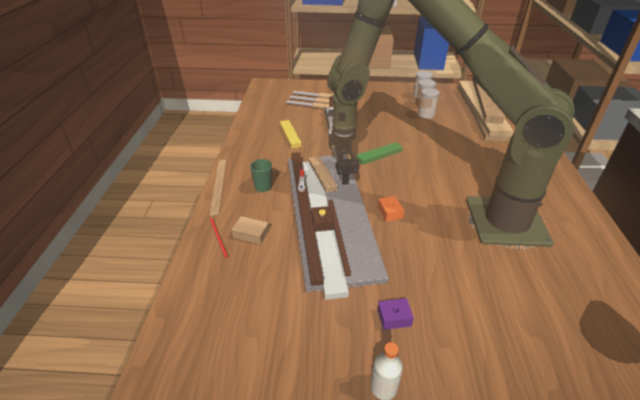

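>>> drive_tool(
  commands=[
    [[0,0,-0.005],[0,0,0],1],
    [[0,0,-0.006],[0,0,0],1],
    [[0,0,-0.006],[0,0,0],1],
    [[0,0,-0.006],[0,0,0],1],
    [[0,0,-0.006],[0,0,0],1],
    [[0,0,-0.006],[0,0,0],1],
    [[0,0,-0.006],[0,0,0],1],
    [[0,0,-0.006],[0,0,0],1],
    [[0,0,-0.006],[0,0,0],1],
    [[0,0,-0.006],[0,0,0],1],
    [[0,0,-0.005],[0,0,0],1],
    [[0,0,-0.004],[0,0,0],1],
  ],
)

```text
t: 9.1
tcp_pos: [0.5737, -0.1606, 0.0495]
tool_rot: [[-0.192, 0.0, -0.981], [0.981, 0.0, -0.192], [0.0, -1.0, -0.0]]
ft_force: [-0.7, 0.2, 1.3]
opening: 0.0879
```

```bash
python3 look.py 4
```

```text
t 9.1 jigTCP [ -31.2 -162.5   49.5] F [-0.6  0.4  1.3] open 0.088 yaw err -0.060000000000002274 ydir [ 0.  0. -1.]
```

View pics/tc4.png

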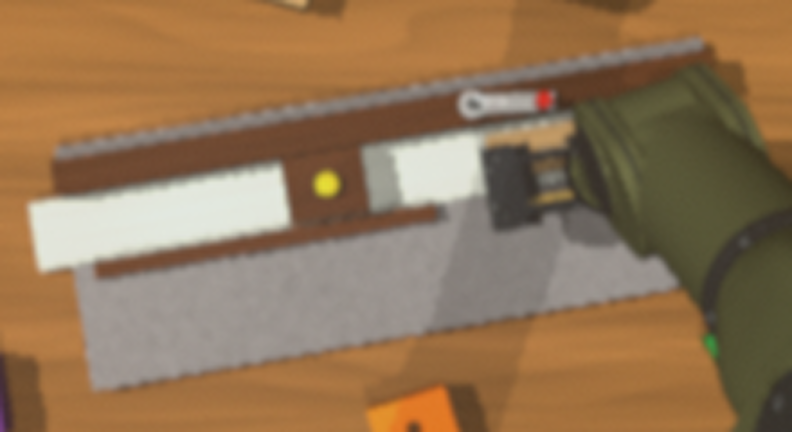

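>>> drive_tool(
  commands=[
    [[0,0,-0.003],[0,0,0],1],
    [[0,0,-0.003],[0,0,0],1],
    [[0,0,-0.003],[0,0,0],1],
    [[0,0,-0.001],[0,0,0],1],
  ],
)

```text
t: 9.6
tcp_pos: [0.5833, -0.1587, 0.0495]
tool_rot: [[-0.192, 0.0, -0.981], [0.981, 0.0, -0.192], [0.0, -1.0, -0.0]]
ft_force: [-1.9, -1.1, 1.0]
opening: 0.088
```

>>> drive_tool(
  commands=[
    [[0,0,-0.001],[0,0,0],1],
    [[0,0,-0.001],[0,0,0],1],
  ],
)

```text
t: 9.8
tcp_pos: [0.5834, -0.1587, 0.0494]
tool_rot: [[-0.192, -0.003, -0.981], [0.981, -0.001, -0.192], [-0.0, -1.0, 0.004]]
ft_force: [-5.3, -0.7, 4.2]
opening: 0.0882
```

>>> drive_tool(
  commands=[
    [[0,0,0.015],[0,0,0],1],
    [[0,-0.04,0.005],[0,0,0],-1],
    [[-0.03,-0.02,0],[0,0,0],-1],
    [[-0.045,0,0],[0,0,0],-1],
    [[-0.045,0,-0.015],[0,0,0],-1],
    [[-0.015,0,-0.035],[0,0,0],-1],
    [[0,0.02,0],[0,0,0],-1],
    [[0,0,0],[0,0,0],-1],
    [[0,0,0],[0,0,0],-1],
  ],
)

```text
t: 10.7
tcp_pos: [0.6398, -0.2846, 0.0891]
tool_rot: [[-0.192, -0.001, -0.981], [0.981, 0.001, -0.192], [0.001, -1.0, 0.001]]
ft_force: [0.5, 0.5, 0.3]
opening: 0.0262
```

```bash
python3 look.py 5
```

```text
t 10.7 jigTCP [   9.7 -296.9   89.1] F [0.5 0.4 0.3] open 0.026 yaw err -0.030000000000001137 ydir [-0.001  0.001 -1.   ]
```

View pics/tc5.png

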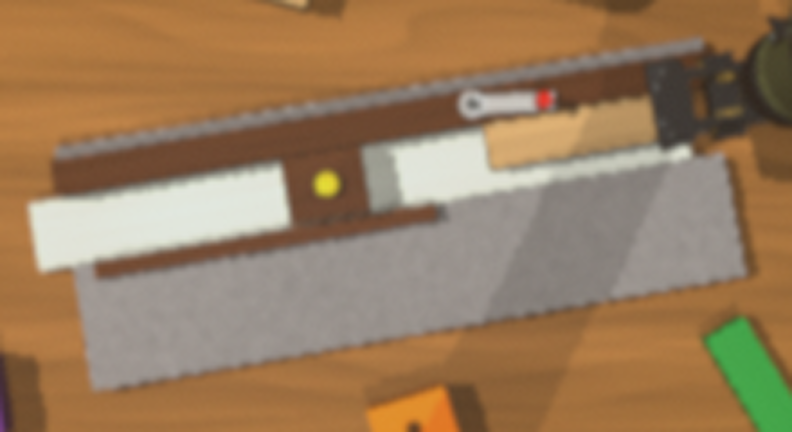

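View pics/sc5.png

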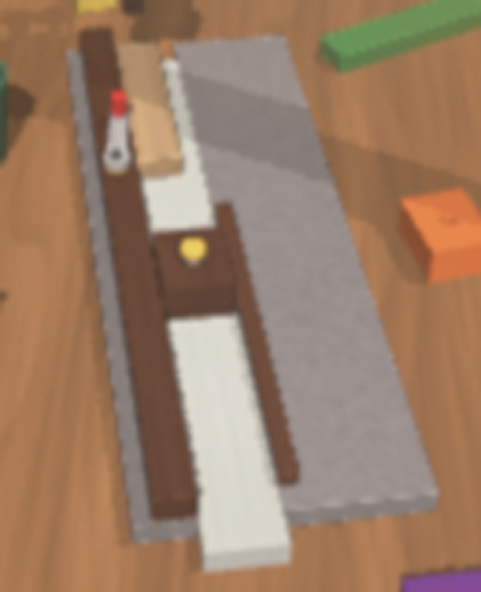

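>>> drive_tool(
  commands=[
    [[0,0.02,0.001],[0,0,0],-1],
    [[0,0.014,0.001],[0,0,0],-1],
    [[0,0.008,0],[0,0,0],-1],
    [[0.005,0,0],[0,0,0],-1],
    [[0.005,0,0],[0,0,0],-1],
    [[0.005,0,0],[0,0,0],-1],
    [[0.004,0,0],[0,0,0],-1],
    [[0.005,0,0],[0,0,0],-1],
    [[0.006,0,0],[0,0,0],-1],
    [[0.006,0,0],[0,0,0],-1],
    [[0.006,0,0],[0,0,0],-1],
    [[0.006,0,0],[0,0,0],-1],
  ],
)

```text
t: 12.0
tcp_pos: [0.6292, -0.2379, 0.0476]
tool_rot: [[-0.192, 0.0, -0.981], [0.981, 0.0, -0.192], [-0.0, -1.0, -0.0]]
ft_force: [-0.2, -0.9, 1.4]
opening: 0.0005
```

```bash
python3 look.py 6
```

```text
t 12.0 jigTCP [   8.3 -249.1   47.6] F [-0.3 -0.8  1.4] open 0.0 yaw err -0.060000000000002274 ydir [ 0. -0. -1.]
```

View pics/tc6.png

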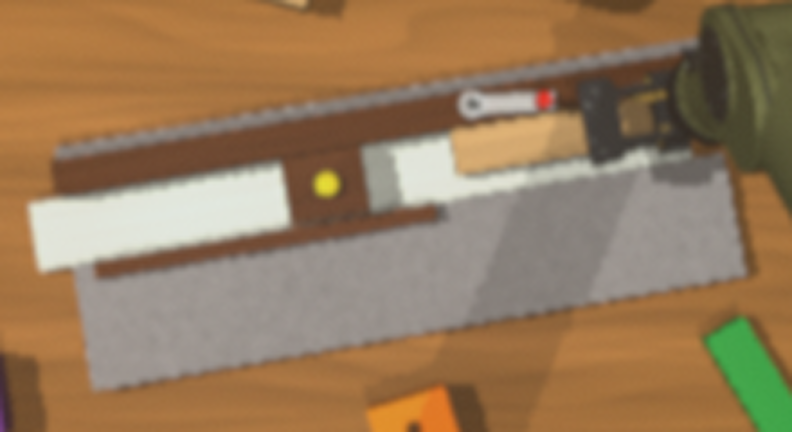

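>>> drive_tool(
  commands=[
    [[0.005,0,0],[0,0,0],-1],
    [[0.006,0,0],[0,0,0],-1],
    [[0.006,0,0],[0,0,0],-1],
    [[0.006,0,0],[0,0,0],-1],
    [[0.006,0,0],[0,0,0],-1],
    [[0.006,0,0],[0,0,0],-1],
    [[0.006,0,0],[0,0,0],-1],
    [[0.006,0,0],[0,0,0],-1],
    [[0.006,0,0],[0,0,0],-1],
    [[0.005,0,0],[0,0,0],-1],
    [[0.003,0,0],[0,0,0],-1],
    [[0.001,0,0],[0,0,0],-1],
  ],
)

```text
t: 13.3
tcp_pos: [0.6173, -0.1771, 0.0475]
tool_rot: [[-0.192, -0.0, -0.981], [0.981, 0.0, -0.192], [0.0, -1.0, -0.0]]
ft_force: [0.1, -0.4, -0.0]
opening: 0.0003
```

```bash
python3 look.py 7
```

```text
t 13.3 jigTCP [   8.4 -187.1   47.5] F [ 0.  -0.4 -0. ] open 0.0 yaw err -0.030000000000001137 ydir [ 0.  0. -1.]
```

View pics/tc7.png

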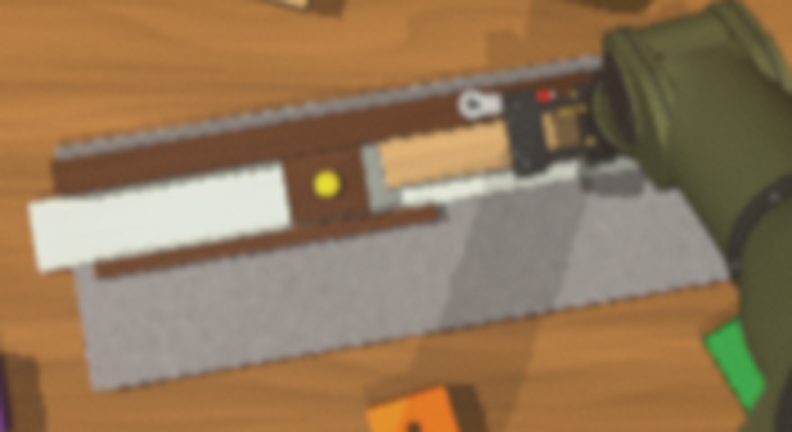

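>>> drive_tool(
  commands=[
    [[0.003,0,0],[0,0,0],-1],
    [[0.003,0,0],[0,0,0],-1],
    [[0.002,0,0],[0,0,0],-1],
    [[0.001,0,0],[0,0,0],-1],
  ],
)

```text
t: 13.8
tcp_pos: [0.6156, -0.1684, 0.0475]
tool_rot: [[-0.192, -0.0, -0.981], [0.981, 0.0, -0.192], [0.0, -1.0, 0.0]]
ft_force: [0.9, -0.3, -0.2]
opening: 0.0002
```

>>> drive_tool(
  commands=[
    [[0.001,0,0],[0,0,0],-1],
    [[0.001,0,0],[0,0,0],-1],
  ],
)

```text
t: 14.0
tcp_pos: [0.6152, -0.1668, 0.0475]
tool_rot: [[-0.192, 0.0, -0.981], [0.981, -0.0, -0.192], [-0.0, -1.0, -0.0]]
ft_force: [0.9, -0.1, -0.3]
opening: 0.0003
```

>>> drive_tool(
  commands=[
    [[0.001,0,0],[0,0,0],-1],
    [[0.001,0,0],[0,0,0],-1],
  ],
)

```text
t: 14.2
tcp_pos: [0.6148, -0.1648, 0.0475]
tool_rot: [[-0.192, 0.0, -0.981], [0.981, 0.0, -0.192], [0.0, -1.0, -0.0]]
ft_force: [-0.3, -1.1, -0.4]
opening: 0.0004
```

>>> drive_tool(
  commands=[
    [[0.001,0,0],[0,0,0],-1],
    [[0.001,0,0],[0,0,0],-1],
  ],
)

```text
t: 14.4
tcp_pos: [0.6145, -0.1628, 0.0475]
tool_rot: [[-0.192, 0.0, -0.981], [0.981, 0.0, -0.192], [0.0, -1.0, -0.0]]
ft_force: [-0.3, -0.3, -0.3]
opening: -0.0001
```

>>> drive_tool(
  commands=[
    [[0.001,0,0],[0,0,0],-1],
    [[0.001,0,0],[0,0,0],-1],
  ],
)

```text
t: 14.6
tcp_pos: [0.6141, -0.1609, 0.0475]
tool_rot: [[-0.192, 0.0, -0.981], [0.981, -0.0, -0.192], [-0.0, -1.0, -0.0]]
ft_force: [0.1, -1.7, -0.2]
opening: 0.0006
```

>>> drive_tool(
  commands=[
    [[0.001,0,0],[0,0,0],-1],
    [[0.001,0,0],[0,0,0],-1],
  ],
)

```text
t: 14.8
tcp_pos: [0.6137, -0.1593, 0.0475]
tool_rot: [[-0.191, 0.0, -0.982], [0.982, -0.0, -0.191], [-0.001, -1.0, -0.0]]
ft_force: [-0.0, -1.5, 0.1]
opening: 0.0006
```

>>> drive_tool(
  commands=[
    [[0.001,0,0],[0,0,0],-1],
    [[0.001,0,0],[0,0,0],-1],
  ],
)

```text
t: 15.0
tcp_pos: [0.6133, -0.157, 0.0475]
tool_rot: [[-0.192, 0.0, -0.981], [0.981, -0.0, -0.192], [-0.0, -1.0, -0.0]]
ft_force: [-0.6, -1.6, 0.3]
opening: 0.0003
```

```bash
python3 look.py 8
```

```text
t 15.0 jigTCP [   8.4 -166.6   47.5] F [-0.9 -1.5  0.3] open 0.0 yaw err -0.06999999999999318 ydir [ 0. -0. -1.]
```

View pics/tc8.png

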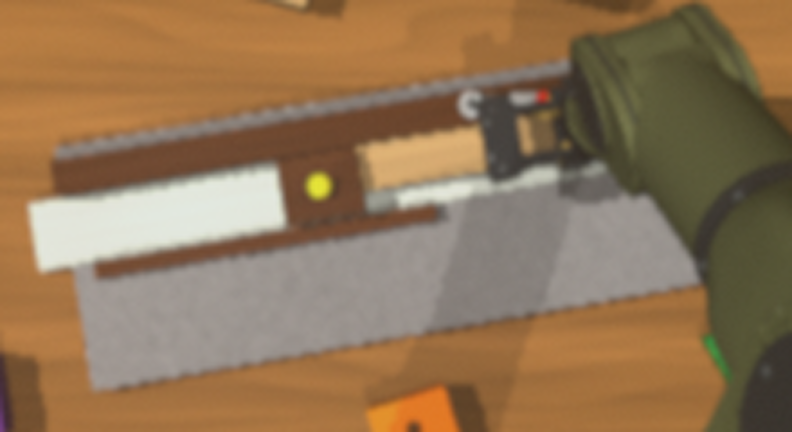

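View pics/sc8.png

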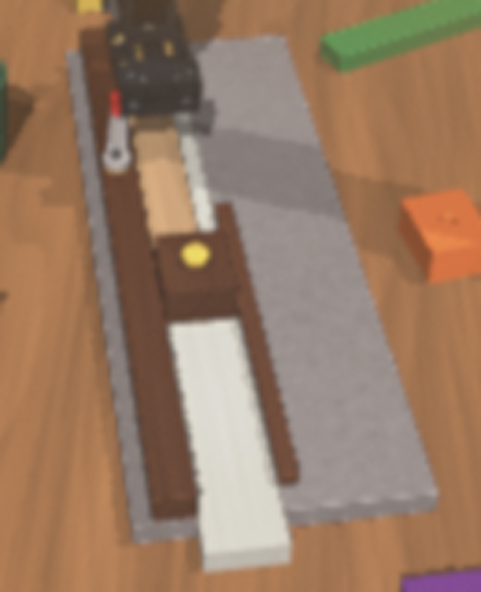

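```bash
python3 - <<'E'
from h import *
import cv2
for k in('2','7','8'):
    for n,z in(('top',.064),('side',.064)):
        im=cv2.imread(f'pics/{n}{k}.png');h=cv2.cvtColor(im,cv2.COLOR_BGR2HSV)
        q=proj(n,j2w(np.array([[0,57,64]])/1000,J)[0]).astype(int)
        w=np.zeros(h.shape[:2]);m=cv2.inRange(h,(20,130,100),(35,255,255));w[q[1]-12:q[1]+12,q[0]-12:q[0]+12]=1
        ys,xs=np.nonzero((m>0)&(w>0)); uv=(xs.mean(),ys.mean())
        print(k,n,len(xs),np.round(uv,1),[(w2j(ray(n,uv,zz),J)[0]*1000).round(1)[:2] for zz in(.061,.075)])
E
```

```text
2 top 54 [290.4 200.6] [array([ 0.6, 57.9]), array([-0.3, 57.4])]
2 side 33 [321.9 211.8] [array([-1.1, 57.2]), array([ 1.3, 72.9])]
7 top 54 [290.4 200.6] [array([ 0.6, 57.9]), array([-0.3, 57.4])]
7 side 35 [321.9 211.7] [array([-0.9, 56.4]), array([ 1.4, 72.1])]
8 top 56 [288.2 201.2] [array([ 0. , 64.9]), array([-0.8, 64.3])]
8 side 39 [322.3 213.3] [array([-1.3, 63.6]), array([ 1. , 79.2])]
```

>>> drive_tool(
  commands=[
    [[0.001,0,0],[0,0,0],-1],
  ],
)

```text
t: 15.2
tcp_pos: [0.6132, -0.1562, 0.0475]
tool_rot: [[-0.191, 0.0, -0.981], [0.981, -0.0, -0.191], [-0.0, -1.0, -0.0]]
ft_force: [0.5, -2.1, 0.2]
opening: 0.0007
```

>>> drive_tool(
  commands=[
    [[0.001,0,0],[0,0,0],-1],
  ],
)

```text
t: 15.3
tcp_pos: [0.6129, -0.1552, 0.0475]
tool_rot: [[-0.192, 0.0, -0.981], [0.981, -0.0, -0.192], [-0.0, -1.0, -0.0]]
ft_force: [0.4, -2.6, 0.5]
opening: 0.0008
```

```bash
cat > pin.py <<'E'
from h import *
import cv2,sys
k=sys.argv[1]
for n in('top','side'):
        im=cv2.imread(f'pics/{n}{k}.png');h=cv2.cvtColor(im,cv2.COLOR_BGR2HSV)
        q=proj(n,j2w(np.array([[0,60,64]])/1000,J)[0]).astype(int)
        w=np.zeros(h.shape[:2]);m=cv2.inRange(h,(20,130,100),(35,255,255));w[q[1]-12:q[1]+12,q[0]-12:q[0]+12]=1
        ys,xs=np.nonzero((m>0)&(w>0)); uv=(xs.mean(),ys.mean())
        print(k,n,len(xs),np.round(uv,1),[(w2j(ray(n,uv,zz),J)[0]*1000).round(1)[:2] for zz in(.061,.075)])
E
python3 look.py 9;python3 pin.py 9
```

```text
t 15.3 jigTCP [   8.3 -164.7   47.5] F [-0.1 -2.6  0.5] open 0.001 yaw err -0.0799999999999983 ydir [ 0. -0. -1.]
9 top 58 [287.3 201.3] [array([-0.1, 67.6]), array([-0.9, 67. ])]
9 side 43 [322.5 213.9] [array([-1.3, 66.4]), array([ 1. , 81.9])]
```

View pics/sc9.png

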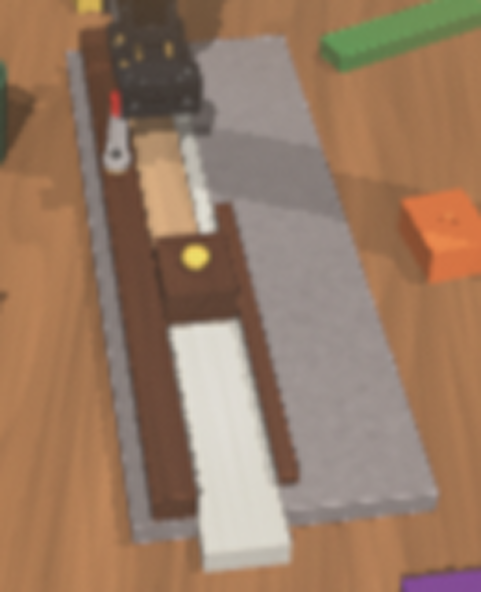

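View pics/tc9.png

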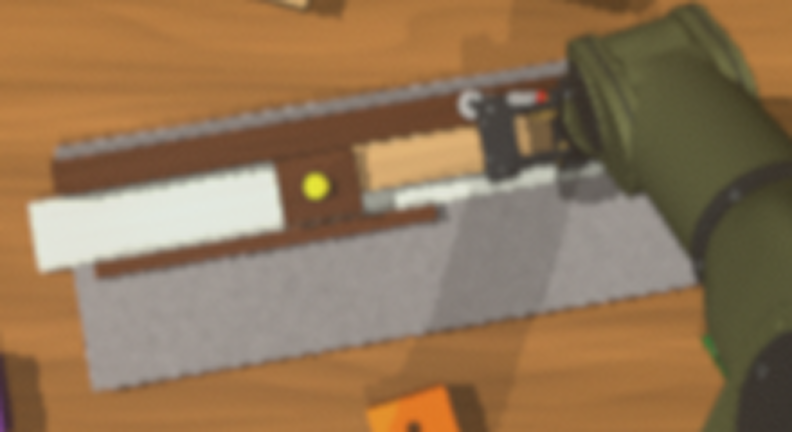

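>>> drive_tool(
  commands=[
    [[-0.01,0,0],[0,0,0],-1],
    [[-0.01,-0.02,0],[0,0,0],-1],
    [[-0.04,-0.04,0],[0,0,0],-1],
    [[-0.05,-0.02,0],[0,0,0],-1],
    [[-0.04,0,0],[0,0,0],-1],
    [[0,0,0],[0,0,0],-1],
  ],
)

```text
t: 16.0
tcp_pos: [0.6393, -0.304, 0.1219]
tool_rot: [[-0.181, 0.002, -0.983], [0.983, -0.007, -0.181], [-0.007, -1.0, -0.001]]
ft_force: [-1.1, -0.2, -1.2]
opening: 0.0005
```

```bash
python3 look.py 10;python3 pin.py 10
```

```text
t 16.0 jigTCP [   5.6 -315.9  121.9] F [-1.1  0.  -1.2] open 0.001 yaw err -0.6700000000000017 ydir [ 0.001 -0.007 -1.   ]
10 top 58 [287.2 201.4] [array([-0.2, 67.9]), array([-1. , 67.3])]
10 side 44 [322.5 214. ] [array([-1.3, 66.7]), array([ 1. , 82.2])]
```

View pics/sc10.png

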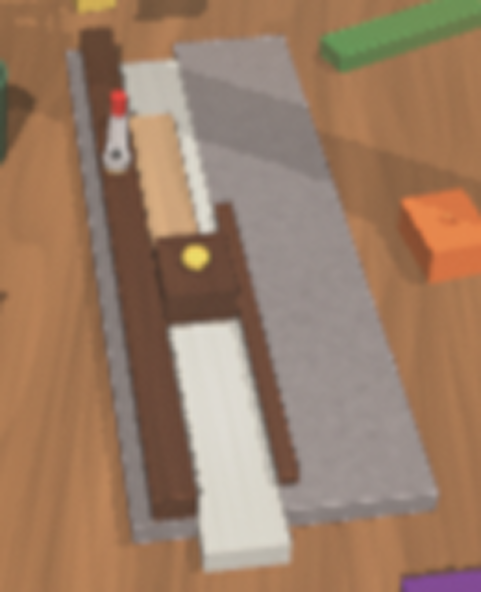

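View pics/tc10.png

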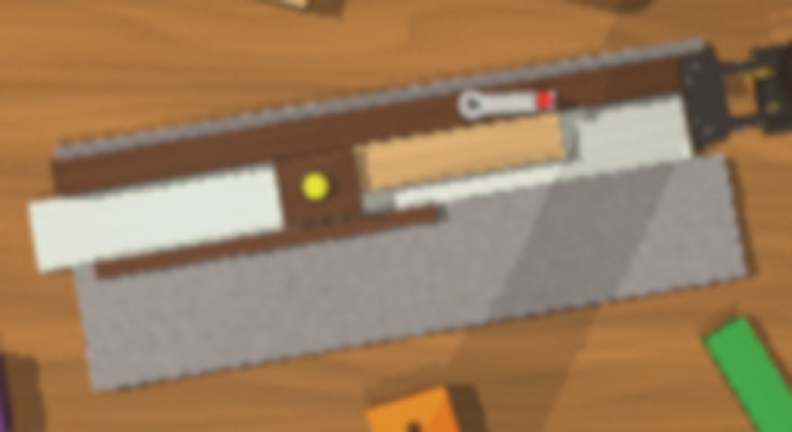

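```bash
python3 - <<'E'
import cv2,numpy as np
a=cv2.imread('pics/top10.png')[180:222,270:370];b=cv2.imread('pics/side10.png')[165:240,295:350]
cv2.imwrite('pics/z10.png',np.vstack([cv2.resize(a,(800,336),interpolation=cv2.INTER_CUBIC)]));cv2.imwrite('pics/zs10.png',cv2.resize(b,None,fx=8,fy=8,interpolation=cv2.INTER_CUBIC))
E
```

```text
(no output)
```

View pics/z10.png

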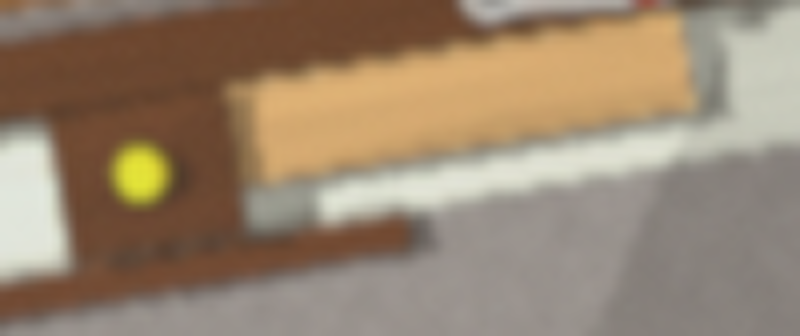

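View pics/zs10.png

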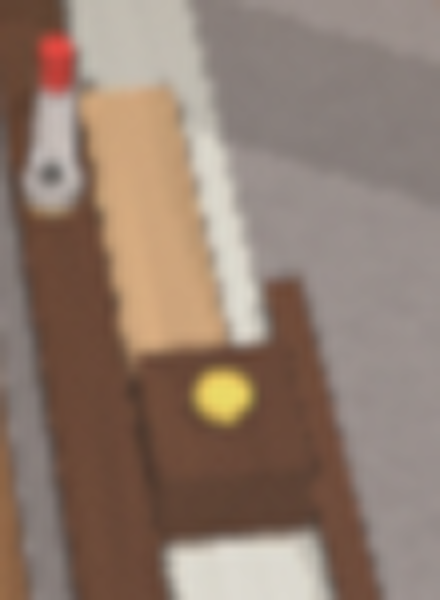

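```bash
python3 - <<'E'
from h import *
T=lambda u,v:(u/8+270-.44,v/8+180-.44)
S=lambda u,v:(u/8+295-.44,v/8+165-.44)
for q in((265,185),(695,115),(680,12),(232,88)):print((w2j(ray('top',T(*q),.042),J)[0]*1000).round(1))
for q in((80,92),(170,87),(228,345),(133,352)):print('s',(w2j(ray('side',S(*q),.042),J)[0]*1000).round(1))
E
```

```text
[-11.1  22.2  42. ]
[ -12.6 -147.3   42. ]
[  28.  -148.6   42. ]
[28.2 28.4 42. ]
s [  27.6 -148.6   42. ]
s [  -9.7 -147.2   42. ]
s [-10.2  17.6  42. ]
s [25.7 16.8 42. ]
```

>>> drive_tool(
  commands=[
    [[0.03,0,-0.03],[0,0,0],-1],
    [[0.04,0,-0.03],[0,0,0],-1],
    [[0.045,0,0],[0,0,0],-1],
    [[0.045,0,0],[0,0,0],-1],
    [[0.02,0,0],[0,0,0],-1],
    [[0,0,0],[0,0,0],-1],
    [[0,0.02,0],[0,0,0],-1],
    [[0,0,0],[0,0,0],-1],
  ],
)

```text
t: 16.9
tcp_pos: [0.6625, -0.1067, 0.0991]
tool_rot: [[-0.192, -0.005, -0.981], [0.981, -0.001, -0.192], [0.0, -1.0, 0.005]]
ft_force: [-1.5, -0.8, -0.9]
opening: 0.0004
```

```bash
python3 -c "
from h import *
tcp()"
```

```text
t 16.9 jigTCP [  66.3 -126.7   99.1] F [-1.6 -0.5 -0.9] open 0.0 yaw err -0.04999999999999716 ydir [-0.005  0.    -1.   ]
```

>>> drive_tool(
  commands=[
    [[-0.004,0.01,0],[0,0,0],-1],
    [[0,0.007,0],[0,0,0],-1],
    [[0,0,0.005],[0,0,0],-1],
    [[0,0,0.005],[0,0,0],-1],
    [[0,0,0.005],[0,0,0],-1],
    [[0,0,0.005],[0,0,0],-1],
  ],
)

```text
t: 17.5
tcp_pos: [0.6458, -0.1136, 0.085]
tool_rot: [[-0.192, 0.002, -0.981], [0.981, 0.0, -0.192], [0.0, -1.0, -0.002]]
ft_force: [1.3, 0.8, -0.5]
opening: 0.0002
```

```bash
python3 look.py 11
```

```text
t 17.5 jigTCP [  48.6 -130.3   85. ] F [ 1.4  0.5 -0.5] open 0.0 yaw err -0.060000000000002274 ydir [ 0.002  0.    -1.   ]
```

View pics/tc11.png

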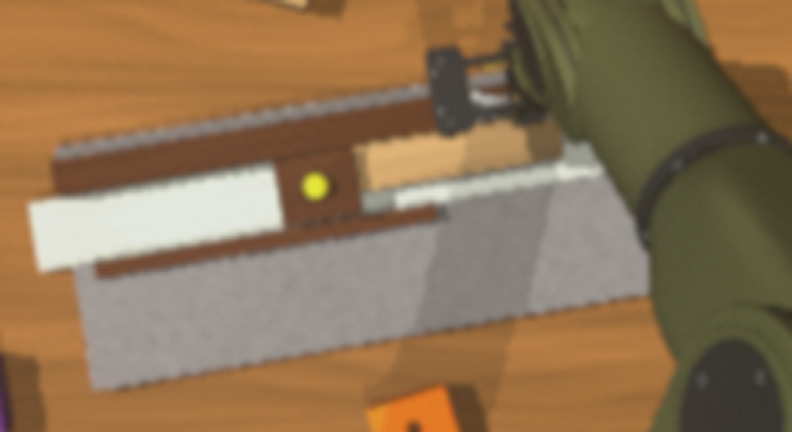

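View pics/sc11.png

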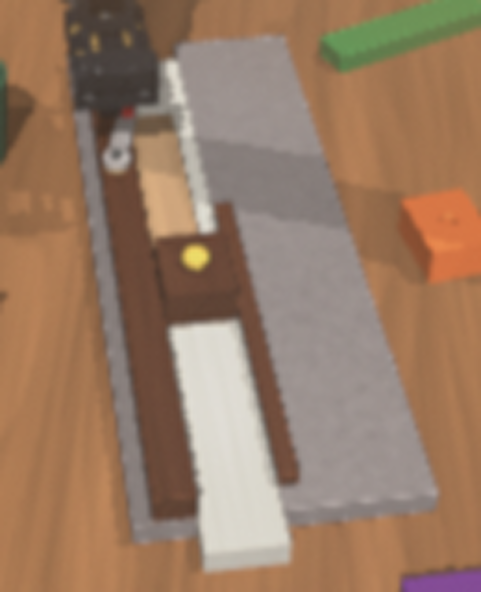

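>>> drive_tool(
  commands=[
    [[0.001,0,0.005],[0,0,0],-1],
    [[0.001,0,0.005],[0,0,0],-1],
    [[0.002,0,0.005],[0,0,0],-1],
    [[0.002,0,0.005],[0,0,0],-1],
    [[0.003,0,0.005],[0,0,0],-1],
    [[0.003,0,0.005],[0,0,0],-1],
    [[0.004,0,0.005],[0,0,0],-1],
    [[0.003,0,0.003],[0,0,0],-1],
  ],
)

```text
t: 18.4
tcp_pos: [0.6055, -0.1004, 0.0847]
tool_rot: [[-0.193, 0.003, -0.981], [0.981, 0.003, -0.193], [0.002, -1.0, -0.003]]
ft_force: [5.9, 3.5, -1.6]
opening: 0.0004
```

```bash
python3 look.py 12
```

```text
t 18.4 jigTCP [  11.6 -109.5   84.7] F [ 6.4  2.3 -1.6] open 0.0 yaw err 0.010000000000005116 ydir [ 0.003  0.002 -1.   ]
```

View pics/sc12.png

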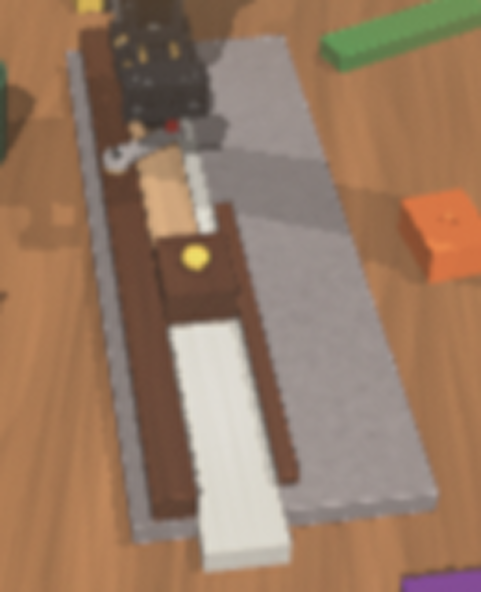

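>>> drive_tool(
  commands=[
    [[0,0,-0.01],[0,0,0],-1],
    [[0,-0.03,0],[0,0,0],-1],
    [[-0.034,0,0.008],[0,0,0],-1],
    [[0,0,0.022],[0,0,0],-1],
    [[0,0,0],[0,0,0],-1],
    [[0,0.03,0],[0,0,0],-1],
    [[0,0,0],[0,0,0],-1],
  ],
)

```text
t: 19.2
tcp_pos: [0.5887, -0.1389, 0.0816]
tool_rot: [[-0.193, -0.007, -0.981], [0.981, 0.001, -0.193], [0.002, -1.0, 0.007]]
ft_force: [-0.3, -0.2, -0.5]
opening: 0.0005
```

```bash
python3 look.py 13
```

```text
t 19.2 jigTCP [ -12.3 -144.1   81.6] F [-0.4 -0.1 -0.5] open 0.001 yaw err 0.0 ydir [-0.007  0.002 -1.   ]
```

View pics/sc13.png

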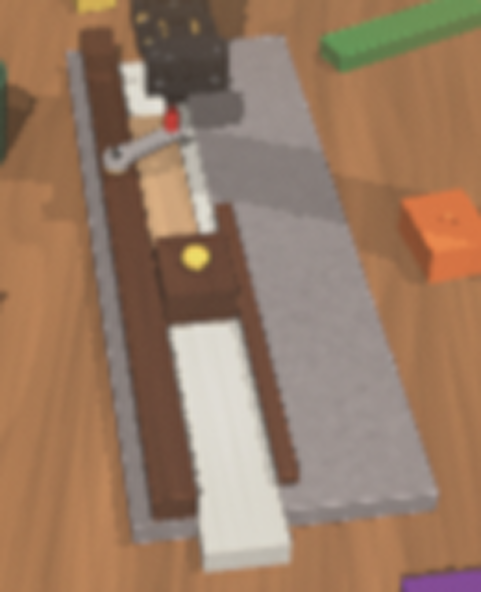

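View pics/tc13.png

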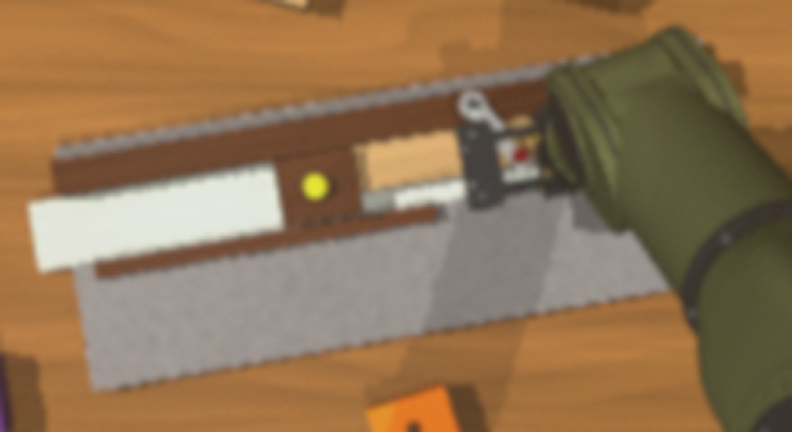

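>>> drive_tool(
  commands=[
    [[0.005,0,-0.003],[0,0,0],-1],
    [[0.005,0,0],[0,0,0],-1],
    [[0.005,0,0],[0,0,0],-1],
    [[0.005,0,0],[0,0,0],-1],
    [[0.005,0,0],[0,0,0],-1],
    [[0.005,0,0],[0,0,0],-1],
    [[0.004,0,0],[0,0,0],-1],
    [[0.003,0,0.001],[0,0,0],-1],
    [[0.002,0,0.001],[0,0,0],-1],
  ],
)

```text
t: 20.2
tcp_pos: [0.5854, -0.1003, 0.0845]
tool_rot: [[-0.192, 0.001, -0.981], [0.981, 0.001, -0.192], [0.001, -1.0, -0.001]]
ft_force: [0.7, -0.9, -0.1]
opening: 0.0005
```

>>> drive_tool(
  commands=[
    [[0.001,0,0],[0,0,0],-1],
    [[0.001,0,0],[0,0,0],-1],
  ],
)

```text
t: 20.4
tcp_pos: [0.5849, -0.0989, 0.0845]
tool_rot: [[-0.192, 0.001, -0.981], [0.981, 0.0, -0.192], [0.0, -1.0, -0.001]]
ft_force: [-0.4, -0.9, -1.1]
opening: 0.0006
```

>>> drive_tool(
  commands=[
    [[0.001,0,0],[0,0,0],-1],
    [[0.001,0,0],[0,0,0],-1],
  ],
)

```text
t: 20.6
tcp_pos: [0.5843, -0.0973, 0.0844]
tool_rot: [[-0.191, -0.0, -0.981], [0.981, -0.0, -0.191], [-0.0, -1.0, 0.0]]
ft_force: [0.1, -1.4, 0.8]
opening: 0.0009
```

Post is still turning freely (~1 N); push on in small steps.

>>> drive_tool(
  commands=[
    [[0.001,0,0],[0,0,0],-1],
    [[0.001,0,0],[0,0,0],-1],
    [[0.001,0,0],[0,0,0],-1],
  ],
)

```text
t: 20.9
tcp_pos: [0.5835, -0.0943, 0.0844]
tool_rot: [[-0.192, -0.0, -0.981], [0.981, -0.0, -0.192], [0.0, -1.0, 0.0]]
ft_force: [-0.2, -1.4, 0.9]
opening: 0.0008
```

>>> drive_tool(
  commands=[
    [[0.001,0,0],[0,0,0],-1],
    [[0.001,0,0],[0,0,0],-1],
  ],
)

```text
t: 21.1
tcp_pos: [0.5833, -0.0922, 0.0844]
tool_rot: [[-0.192, -0.0, -0.981], [0.981, 0.0, -0.192], [0.0, -1.0, 0.0]]
ft_force: [-0.9, -0.7, -0.3]
opening: 0.0004
```

```bash
python3 look.py 14
```

```text
t 21.1 jigTCP [ -8.6 -97.2  84.4] F [-1.  -0.5 -0.3] open 0.0 yaw err -0.06999999999999318 ydir [-0.  0. -1.]
```

View pics/sc14.png

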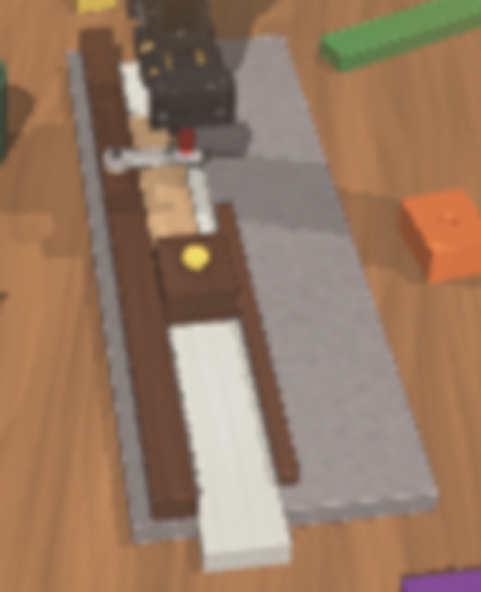

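>>> drive_tool(
  commands=[
    [[0.001,0,0],[0,0,0],-1],
    [[0.001,0,0],[0,0,0],-1],
  ],
)

```text
t: 21.4
tcp_pos: [0.583, -0.0908, 0.0844]
tool_rot: [[-0.192, 0.0, -0.981], [0.981, -0.001, -0.192], [-0.001, -1.0, 0.0]]
ft_force: [-0.3, -3.6, -0.4]
opening: 0.0006
```

>>> drive_tool(
  commands=[
    [[0.001,0,0],[0,0,0],-1],
    [[0.001,0,0],[0,0,0],-1],
  ],
)

```text
t: 21.6
tcp_pos: [0.5829, -0.0905, 0.0845]
tool_rot: [[-0.19, 0.001, -0.982], [0.982, -0.003, -0.19], [-0.003, -1.0, -0.0]]
ft_force: [1.9, -7.1, -0.5]
opening: 0.0004
```

>>> drive_tool(
  commands=[
    [[0.001,0,0],[0,0,0],-1],
    [[0.001,0,0],[0,0,0],-1],
  ],
)

```text
t: 21.8
tcp_pos: [0.5828, -0.0903, 0.0845]
tool_rot: [[-0.189, 0.001, -0.982], [0.982, -0.005, -0.189], [-0.005, -1.0, 0.0]]
ft_force: [0.9, -9.8, -1.0]
opening: 0.0
```

>>> drive_tool(
  commands=[
    [[-0.01,0,0],[0,0,0],-1],
    [[-0.02,-0.02,0],[0,0,0],-1],
    [[-0.02,-0.04,0.02],[0,0,0],-1],
    [[-0.04,-0.03,0.02],[0,0,0],-1],
    [[-0.04,-0.02,0.02],[0,0,0],-1],
    [[-0.04,0,0.02],[0,0,0],-1],
    [[-0.04,0,0.02],[0,0,0],-1],
    [[0,0,0],[0,0,0],-1],
    [[0,0,0],[0,0,0],-1],
  ],
)

```text
t: 22.7
tcp_pos: [0.525, -0.3091, 0.1921]
tool_rot: [[-0.189, 0.001, -0.982], [0.982, 0.001, -0.189], [0.001, -1.0, -0.001]]
ft_force: [0.2, 0.4, 0.4]
opening: 0.0006
```

```bash
python3 look.py 15; python3 pin.py 15;  python3 - <<'E'
import cv2,numpy as np
a=cv2.imread('pics/top15.png')[175:225,265:365];b=cv2.imread('pics/side15.png')[165:240,285:360]
cv2.imwrite('pics/z15.png',cv2.resize(a,(800,400),interpolation=cv2.INTER_CUBIC));cv2.imwrite('pics/zs15.png',cv2.resize(b,None,fx=7.5,fy=7.5,interpolation=cv2.INTER_CUBIC))
E
```

```text
t 22.7 jigTCP [-107.6 -298.8  192.1] F [0.3 0.4 0.4] open 0.001 yaw err -0.20000000000000284 ydir [ 0.001  0.001 -1.   ]
15 top 55 [287.3 201.3] [array([ 0. , 67.7]), array([-0.8, 67.1])]
15 side 44 [322.5 214. ] [array([-1.3, 66.7]), array([ 1. , 82.2])]
```

View pics/z15.png

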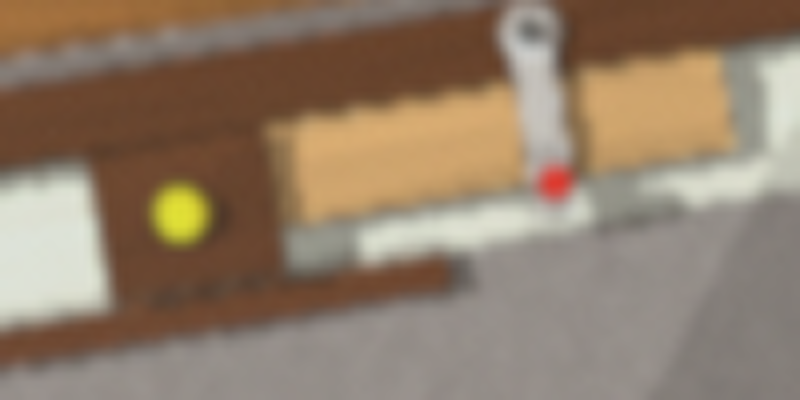

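View pics/zs15.png

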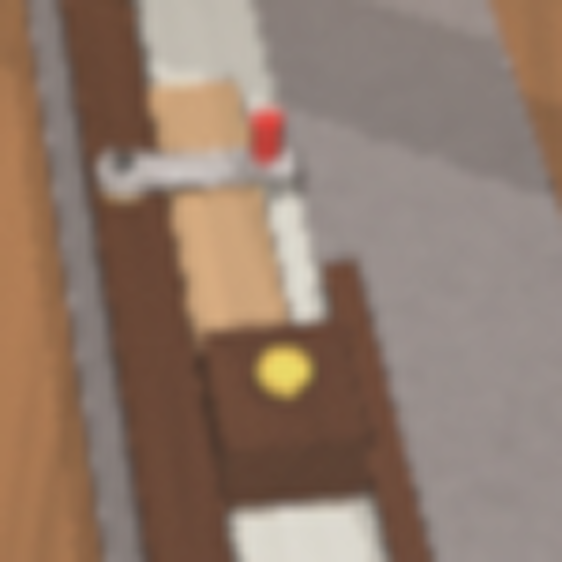

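View pics/side15.png

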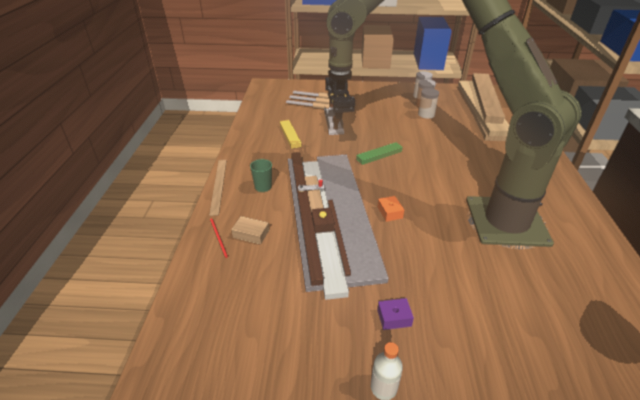

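```bash
python3 -c "
from rig import job
print(job.hand_in())"
```

```text
the job is handed in; nothing more can be done
None
```

The job is done in the order asked and handed in at about 23 s.

- **Stop block:** I pushed it along its channel until it resisted (about 7 N). The two cameras then agreed on a pin-top height of 64 mm, down from 78 mm, so the pin had dropped into the hole.
- **Batten:** I pushed it square to the fence with the open fingers and then along it. The last pictures show it against the fence, within about 0.5° of square, and butted to the block with no gap visible.
- **Keeper:** I swung it by its red post to the hard stop, where the push force rose to about 10 N. It lies straight across the batten.

**Less certain:** Butting the batten pushed the block back about 7 mm towards +y. That is slightly more than the stated total play of 4 to 6 mm, and I stopped there at 2.6 N, before any firm stop in that direction. The pin head moved nearly 10 mm and now sits 1.5 to 3 mm off the block's centre, so the pin leans a little. Its height was unchanged in the last pictures, so it is still in the hole.

I touched none of the other things on the bench.

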